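# Gauge the depth of a sample jar

### The job

Measure the depth of the glass sample jar: on the depth gauge that has the jar under its probe, lower the probe by its knob until it touches the bottom of the jar, without ramming it, and then press that gauge's lock lever down flat so that the reading is kept. Leave the empty twin gauge alone.

Things in the scene. Friction and masses are not known exactly. Their poses are not given: they have to be found in the camera images.
- depth_probe: Probe sliding in the gauge over the jar: upright 8 mm steel rod, 18 mm round foot, on top a round aluminium knob 28 mm wide, 30 mm tall, with a 34 mm cap 4 mm thick. Origin: centre of the foot's underside (tip), z up, x towards the gauge's post; knob's middle 185 mm above. Slides only down and up; tip starts 105 to 125 mm above the bench. Friction holds it where left; 3 N pushes it down.
- lock_lever_pad (a point): Middle of the top of the paddle (30 x 26 mm, 12 mm thick) ending the lock lever of the gauge over the jar. The lever's hinge is 46 mm from the rod along the probe's +x, 176 mm above the bench; it points along +x and up, away from the knob. This point is 60 mm along it; point x runs outwards along it. Flat (locked), it is 182 mm above the bench, 106 mm from the rod.
- lock_lever (a joint): Angle of that lever: 0 raised 40 degrees (unlocked), growing as it is pressed down, 0.7 rad flat on its stop (locked). About 4 N down on the paddle moves it; it stays where left. Starts between 0 and 0.1.
- jar: Loose round open glass jar, 72 mm wide, 55 mm tall, wall 4 mm, standing centred under the probe on a round aluminium stage whose height varies (top 18 to 42 mm above the bench). Origin: centre of its underside, z up; its inside bottom is 6 mm above that.
- spare_gauge: Twin gauge, same build, but no jar or stage under its probe: not to be touched. Origin: on the bench under its rod. Both gauges are fixed: grey base, post 88 mm from the rod along +x, crosshead 30 mm wide along x from -24 to 100 mm, top 165 mm above the bench (171 at the rod). The lever is on the crosshead along +x; nothing is beside the knob along y.
Not all that is in view belongs to the job. Leave any black, turquoise or yellow look-alike of the jar alone.

How it is judged:
By the outcome, as a careful person would: the job done as asked, in the order asked, and still so for the second after the job is handed in, with the robot touching nothing.
It also fails if it takes over 42 s, if anything falls off the work surface, if the arm or the gripper's body presses on something with over 40 N, if the wrist force passes 120 N, or if a joint passes its speed limit or range.

### The arm

A 6-joint arm with a two-finger parallel gripper is mounted at the origin on the work surface. World frame = base frame: x ahead of the robot, y to its left, z up, the work surface at z = 0. Lengths are in m, angles in rad, forces in N, time in s.
With the tool pointing down it reaches from about 0.4 to 0.825 m from the base axis. Payload 7 kg.
Tool frame: the origin (TCP) lies at the centre of the arm's flange, where the gripper is bolted on; the fingertips stand 178 mm ahead of it and the grasp point (between the pads) lies 159 mm ahead of it; z points along the fingers, y is the direction in which the jaws open and shut (so a half turn about z gives the same grasp; the last joint's range is limited). The gripper opens to 88 mm and grips with 3 to 60 N. Pads are 19 mm wide; open, the fingers measure 130 mm over their backs; the gripper's body (78 mm by 193 mm) begins 47 mm behind the grasp point.
Start: joints at [1.503, 0.359, 0.012, 0, -1.224, -0.288], TCP at [0.235, 0.633, 0.405] pointing down, gripper open.
Joint ranges: [-3.07, 3.07], [-1.43, 2.12], [-1.02, 1.25], [-3.03, 1.67], [-3.05, -0], [-3.03, 3.03]. Speed limits (rad/s): [2.39, 2.39, 3.01, 3.14, 3.14, 3.14].

### API

Orientations are given as [roll, pitch, yaw] about the fixed x, y, z axes, in that order (R = Rz(yaw) Ry(pitch) Rx(roll)).
In Python, from station import * gives the robot as it stands.
- The arm moves only by the tool send_rows, never from a script. Its argument "motion" is a list of rows, each an object with "offset": the shift along the tool's x, y, z in cm, a list of three; "turn": the turn about the tool's z in degrees. In form: [{"offset": [x, y, z], "turn": turn}, ...]. A call has 1 to 8 rows; each row is the pose to reach, as a shift and turn from the pose commanded when the call began, along the tool's axes at that moment; what a row does not reach only later rows make up. A row lasts 1/10 s, in which the tool goes at most 50 mm and 8.59 degrees, less where a joint would pass 70% of its speed; a pose out of reach is approached as far as the arm can. A call with a gripper value outside its range is refused whole. "hand" is the opening, from -1 (shut) to 1 (fully open), set as the call begins (left out, the last holds). The fingers move at their own pace and stop on an object; "squeeze" is the grip in N (left out, the last holds). Time passes only in rows, so rows that repeat a pose let the fingers close. It gives the time, the measured TCP pose, the force and the opening at its end, in the units of the state.
- get_state(): the state, without advancing time (a new reading comes with each control period).
- grab_frame(name): name is "scene" or "top" or "wrist"; returns a dict with "frame" (400x640x3 uint8, blue, green, red), "range_z" (400x640 float32, m along the optical axis (not along the pixel's ray), 0 where there is no reading), "vertical_fov" (degrees; the focal length in pixels is half the picture's height over the tangent of half this angle, whatever the lens; pixels are square), "cx", "cy" (the principal point, pixels), "cam_to_world" (4x4, takes a point from camera to world coordinates). Camera axes: x right, y up, looking along -z (the intrinsics and any distortion apply to the point x, -y, -z); pixel columns grow to the right and rows downward; lengths in m; the calibration is good to about 2 mm. A picture is of the moment at which its call begins.
- job_done(): hands the job in, once; it reports no verdict.
The state is a dict: "t": time; "q": joint angles; "qd": joint speeds; "joint_efforts": joint torques, N m; "eef_pos": TCP position; "ee_rot": TCP orientation; "force": force on the tool from outside, world axes, zero at the start; "moment": the same for the moment, N m; "width": finger opening in m.
Only numpy, scipy, OpenCV 4.12 (cv2) and the standard library are available. Lean on these libraries where they do the work, as an engineer would, in place of code of your own. Each camera call takes 0.05 s, during which the arm holds its last target. There are 200 camera calls.

## Working session

There is one attempt and no reset: what is moved stays moved. The work goes in short steps, Python scripts to look and compute and a tool call to move; the robot and the scene stay as the last step left them, time stands still between calls to the robot, and variables do not carry over. Pictures are saved under pics/ and viewed, about 8 in all and at most 12, crops included, and the job is handed in when it is done.

Besides the shell and the picture viewer there is one more tool, called after ">>>" as name(argument=value, ...) on one line, values as JSON. send_rows: Moves the arm, as the interface text tells. Its arguments: {"type":"object","properties":{"motion":{"type":"array"},"hand":{"type":"number"},"squeeze":{"type":"number"}},"required":["motion"]}

```bash
mkdir -p pics; ls; cat > h.py <<'E'
from station import *
import numpy as np, cv2
from scipy.spatial.transform import Rotation as R
def cloud(f):
    z=f["range_z"]; h,w=z.shape; fl=h/2/np.tan(np.radians(f["vertical_fov"]/2))
    u,v=np.meshgrid(np.arange(w),np.arange(h))
    P=np.stack([(u-f["cx"])/fl*z,-(v-f["cy"])/fl*z,-z],-1)
    M=np.array(f["cam_to_world"]); W=P@M[:3,:3].T+M[:3,3]
    W[z<=0]=np.nan
    return W
E
python3 - <<'E'
from h import *
s=get_state(); print(s)
for n in ["scene","top"]:
    f=grab_frame(n); cv2.imwrite(f"pics/{n}1.png",f["frame"]); np.save(n+"1.npy",cloud(f))
    print(n,{k:v for k,v in f.items() if k not in("frame","range_z")})
E
```

```text
pics
{'t': 0.0, 'q': array([ 1.50309604e+00,  3.59383961e-01,  1.10393898e-02, -3.57299038e-04,
       -1.22414350e+00, -2.88081094e-01]), 'qd': array([-3.98518949e-04, -2.06359631e-03, -7.42571973e-05, -9.18059857e-04,
       -3.15773627e-04,  1.58878482e-04]), 'joint_efforts': array([ 9.63355269e-04, -5.82720709e+01,  2.93063951e+01,  6.99716136e+00,
        6.92514455e-03, -1.48803665e-04]), 'eef_pos': array([0.23506055, 0.63252287, 0.40371458]), 'ee_rot': array([ 3.13987519e+00, -1.58652739e-04, -3.55902920e-01]), 'force': array([-0.03995212, -0.32220805,  0.01303241]), 'moment': array([-0.0213248 ,  0.00351567, -0.0184058 ]), 'width': 0.08779866372496518}
scene {'vertical_fov': 53.2990220415715, 'cx': 318.0357261793713, 'cy': 201.01019280446076, 'cam_to_world': array([[ 0.44420156, -0.68465786,  0.57786554,  1.0972371 ],
       [ 0.89573173,  0.35284177, -0.27049466, -0.21789605],
       [-0.01869881,  0.63776665,  0.77000263,  0.87240108],
       [ 0.        ,  0.        ,  0.        ,  1.        ]])}
top {'vertical_fov': 55.05076116599375, 'cx': 315.98672741830967, 'cy': 196.65630902655798, 'cam_to_world': array([[ 8.88028792e-03,  9.79804494e-01, -1.99760591e-01,
         3.38688153e-01],
       [-9.99958050e-01,  9.14972636e-03,  4.25647624e-04,
         4.98898411e-02],
       [ 2.24480620e-03,  1.99748431e-01,  9.79844643e-01,
         1.10315172e+00],
       [ 0.00000000e+00,  0.00000000e+00,  0.00000000e+00,
         1.00000000e+00]])}
```

View pics/scene1.png

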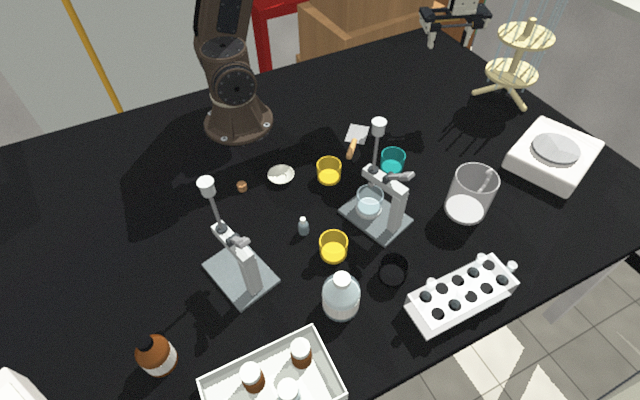

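View pics/top1.png

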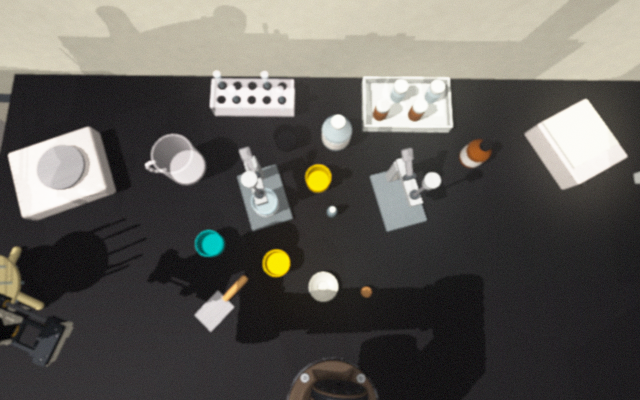

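The jar gauge has its knob at (379,127) in scene and about (249,179) in top. Its lever is near (247,155) in top. The spare gauge's knob is at (206,186) in scene and (431,180) in top. Next I'll measure both from depth.

```bash
python3 - <<'E'
import numpy as np,cv2
S=np.load("scene1.npy");T=np.load("top1.npy")
a=S[113:200,330:425].reshape(-1,3); b=T[140:230,225:300].reshape(-1,3)
for n,W in(("scene",a),("top",b)):
    k=W[(W[:,2]>.22)&(W[:,2]<.40)]; print(n,"high pts",len(k))
    zt=np.nanpercentile(k[:,2],98); c=k[k[:,2]>zt-.006]; print(" cap",c.mean(0),c.min(0),c.max(0),zt)
    for lo,hi in((.158,.174),(.178,.24)):
        m=W[(W[:,2]>lo)&(W[:,2]<hi)]; print(lo,hi,len(m),np.nanmedian(m,0)); 
        if len(m)>20: r=cv2.minAreaRect(m[:,:2].astype(np.float32)*1000); print("  rect",r)
im=cv2.imread("pics/scene1.png")[95:255,310:440]; im2=cv2.imread("pics/top1.png")[130:240,220:310]
cv2.imwrite("pics/c1.png",np.hstack([cv2.resize(im,(406,500),interpolation=2),cv2.resize(im2,(390,500),interpolation=2)]))
E
```

```text
scene high pts 368
 cap [0.54187972 0.19327126 0.31589464] [0.52154125 0.17713945 0.31230429] [0.55771112 0.21067644 0.3187393 ] 0.31774338154940857
0.158 0.174 474 [0.58874346 0.20361463 0.16426022]
  rect ((577.5853881835938, 206.04083251953125), (124.02784729003906, 32.70982360839844), 17.882518768310547)
0.178 0.24 302 [0.60660583 0.21097472 0.20723122]
  rect ((590.77490234375, 209.2662353515625), (111.00199890136719, 29.40682029724121), 18.72797393798828)
top high pts 289
 cap [0.53637824 0.19289396 0.31732676] [0.52025077 0.17631564 0.31432086] [0.55328246 0.20857322 0.32097224] 0.3197973978824299
0.158 0.174 303 [0.54698386 0.19572548 0.16611681]
  rect ((572.2116088867188, 204.76356506347656), (122.93630981445312, 29.83787727355957), 18.015369415283203)
0.178 0.24 257 [0.61308332 0.21525551 0.21189067]
  rect ((586.3833618164062, 207.54501342773438), (111.51608276367188, 26.074220657348633), 20.165992736816406)
```

View pics/c1.png

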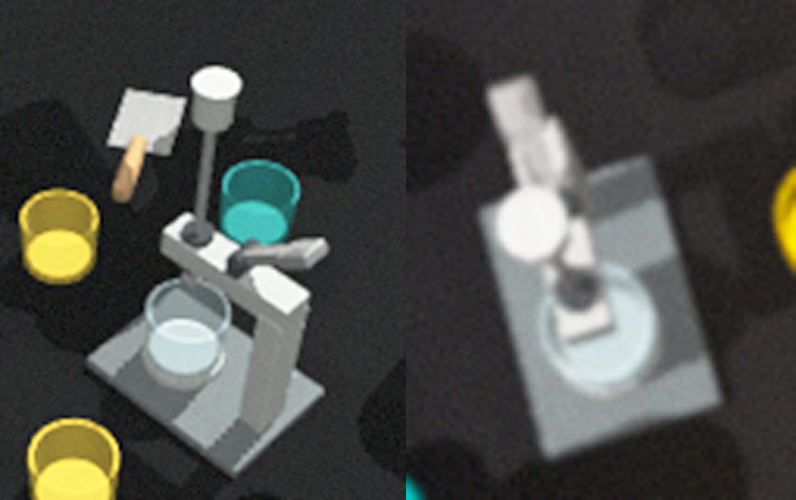

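The gauge's +x points about 18° from world x, and the rod is at about (0.539, 0.193). The crosshead rectangle agrees with that, and the cap top is at about 0.318. Now I'll estimate the jar and stage height.

```bash
python3 - <<'E'
import numpy as np
c=np.array([.539,.193]); ux=np.array([np.cos(.314),np.sin(.314)]);uy=np.array([-ux[1],ux[0]])
for n in("scene","top"):
    W=np.load(n+"1.npy").reshape(-1,3); W=W[np.isfinite(W[:,2])]
    d=W[:,:2]-c; x=d@ux;y=d@uy;r=np.hypot(x,y)
    m=(r<.055)&(W[:,2]>-.01)&(W[:,2]<.15)
    h,e=np.histogram(W[m,2],np.arange(-.01,.15,.004)); print(n,[(round(a,3),int(k)) for a,k in zip(e,h)])
    for lo,hi in((.018,.03),(.03,.05),(.05,.08),(.08,.11)):
        q=m&(W[:,2]>lo)&(W[:,2]<hi)
        if q.sum()>3: print(lo,hi,q.sum(),"r pct",np.percentile(r[q],[2,20,50,80,98]).round(3),"z",np.percentile(W[q,2],[5,50,95]).round(4))
E
```

```text
scene [(np.float64(-0.01), 0), (np.float64(-0.006), 0), (np.float64(-0.002), 0), (np.float64(0.002), 0), (np.float64(0.006), 119), (np.float64(0.01), 289), (np.float64(0.014), 38), (np.float64(0.018), 41), (np.float64(0.022), 48), (np.float64(0.026), 88), (np.float64(0.03), 40), (np.float64(0.034), 43), (np.float64(0.038), 40), (np.float64(0.042), 46), (np.float64(0.046), 43), (np.float64(0.05), 47), (np.float64(0.054), 44), (np.float64(0.058), 49), (np.float64(0.062), 57), (np.float64(0.066), 40), (np.float64(0.07), 59), (np.float64(0.074), 77), (np.float64(0.078), 0), (np.float64(0.082), 0), (np.float64(0.086), 0), (np.float64(0.09), 0), (np.float64(0.094), 0), (np.float64(0.098), 0), (np.float64(0.102), 0), (np.float64(0.106), 0), (np.float64(0.11), 3), (np.float64(0.114), 13), (np.float64(0.118), 9), (np.float64(0.122), 0), (np.float64(0.126), 0), (np.float64(0.13), 1), (np.float64(0.134), 1), (np.float64(0.138), 12), (np.float64(0.142), 29)]
0.018 0.03 177 r pct [0.01  0.022 0.032 0.035 0.038] z [0.0195 0.026  0.029 ]
0.03 0.05 212 r pct [0.027 0.03  0.033 0.036 0.038] z [0.0313
[... 576 characters left out ...]
64(0.066), 12), (np.float64(0.07), 9), (np.float64(0.074), 82), (np.float64(0.078), 17), (np.float64(0.082), 0), (np.float64(0.086), 0), (np.float64(0.09), 0), (np.float64(0.094), 0), (np.float64(0.098), 0), (np.float64(0.102), 0), (np.float64(0.106), 0), (np.float64(0.11), 0), (np.float64(0.114), 0), (np.float64(0.118), 0), (np.float64(0.122), 0), (np.float64(0.126), 0), (np.float64(0.13), 0), (np.float64(0.134), 0), (np.float64(0.138), 1), (np.float64(0.142), 6)]
0.018 0.03 205 r pct [0.006 0.015 0.021 0.031 0.038] z [0.0194 0.0269 0.0295]
0.03 0.05 67 r pct [0.011 0.024 0.031 0.035 0.037] z [0.0302 0.0349 0.0482]
0.05 0.08 159 r pct [0.029 0.032 0.034 0.036 0.037] z [0.053  0.0751 0.0787]
```

>>> send_rows(motion=[{"offset": [0,0,0],"turn": -8},{"offset": [0,0,0],"turn": -16},{"offset": [0,0,0],"turn": -24},{"offset": [0,0,0],"turn": -32},{"offset": [0,0,0],"turn": -38.5},{"offset": [0,0,-10],"turn": -38.5},{"offset": [0,0,-12],"turn": -38.5}], hand=-1, squeeze=10)

```text
t: 0.8
eef_pos: [0.2351, 0.6326, 0.5038]
ee_rot: [3.137, 0.002, 0.316]
force: [0.1, 1.1, 1.6]
width: 0.0372
```

The rim is at about 0.077, so the stage is at about 0.022 and the jar's inside bottom at about 0.027. That agrees with the 0.027 points seen inside the jar. Expected cap height at contact is about 0.231, which puts the TCP at about 0.409. Moving over the knob.

>>> send_rows(motion=[{"offset": [1.4,4.6,-1.5],"turn": 0},{"offset": [2.8,9.4,-3],"turn": 0},{"offset": [4.2,14.1,-3],"turn": 0},{"offset": [5.6,18.8,-3],"turn": 0},{"offset": [7,23.5,-3],"turn": 0},{"offset": [8.4,28.2,-3],"turn": 0},{"offset": [9.8,33,-3],"turn": 0},{"offset": [11.2,37.6,-3],"turn": 0}])

```text
t: 1.6
eef_pos: [0.4591, 0.3081, 0.5346]
ee_rot: [-3.141, 0.0, 0.316]
force: [-0.3, 0.7, 0.1]
width: 0.0005
```

>>> send_rows(motion=[{"offset": [1.4,4.6,0],"turn": 0},{"offset": [2.7,9,0],"turn": 0},{"offset": [4.0,13.6,0],"turn": 0},{"offset": [4.0,13.6,0],"turn": 0},{"offset": [4.0,13.6,0],"turn": 0}])

```text
t: 2.1
eef_pos: [0.5393, 0.1922, 0.5341]
ee_rot: [3.141, 0.001, 0.313]
force: [-0.0, 0.9, -0.6]
width: 0.0002
```

```bash
python3 - <<'E'
from h import *
s=get_state(); print(s["t"],s["eef_pos"],s["ee_rot"],s["force"],s["width"],s["q"])
f=grab_frame("scene"); g=grab_frame("wrist"); np.save("w2.npy",cloud(g)); np.save("s2.npy",cloud(f))
cv2.imwrite("pics/2.png",np.hstack([cv2.resize(f["frame"][0:260,250:510],(400,400)),cv2.resize(g["frame"],(400,250))[:,:] if 0 else cv2.copyMakeBorder(cv2.resize(g["frame"],(400,250)),0,150,0,0,0)]))
W=cloud(f)[:250,280:480].reshape(-1,3)
m=W[(np.hypot(W[:,0]-.539,W[:,1]-.193)<.06)&(W[:,2]>.30)]
h,e=np.histogram(m[:,2],np.arange(.3,.45,.005)); print(list(zip(e.round(3),h)))
E
```

```text
2.1 [0.53929489 0.19220828 0.53405706] [3.14148697e+00 1.08499859e-03 3.13351936e-01] [-0.00368828  0.94968794 -0.55271027] 0.000168113998918664 [ 6.83875630e-01  1.33554308e-01  1.61819376e-03 -2.96908250e-04
 -1.43990986e+00  1.20031160e+00]
[(np.float64(0.3), np.int64(23)), (np.float64(0.305), np.int64(20)), (np.float64(0.31), np.int64(25)), (np.float64(0.315), np.int64(115)), (np.float64(0.32), np.int64(0)), (np.float64(0.325), np.int64(0)), (np.float64(0.33), np.int64(0)), (np.float64(0.335), np.int64(0)), (np.float64(0.34), np.int64(0)), (np.float64(0.345), np.int64(0)), (np.float64(0.35), np.int64(1)), (np.float64(0.355), np.int64(10)), (np.float64(0.36), np.int64(36)), (np.float64(0.365), np.int64(36)), (np.float64(0.37), np.int64(37)), (np.float64(0.375), np.int64(34)), (np.float64(0.38), np.int64(31)), (np.float64(0.385), np.int64(35)), (np.float64(0.39), np.int64(27)), (np.float64(0.395), np.int64(18)), (np.float64(0.4), np.int64(13)), (np.float64(0.405), np.int64(7)), (np.float64(0.41), np.int64(0)), (np.float64(0.415), np.int64(0)), (np.float64(0.42), np.int64(2)), (np.float64(0.425), np.int64(50)), (np.float64(0.43), np.int64(68)), (np.float64(0.435), np.int64(113)), (np.float64(0.44), np.int64(209)), (np.float64(0.445), np.int64(198))]
```

View pics/2.png

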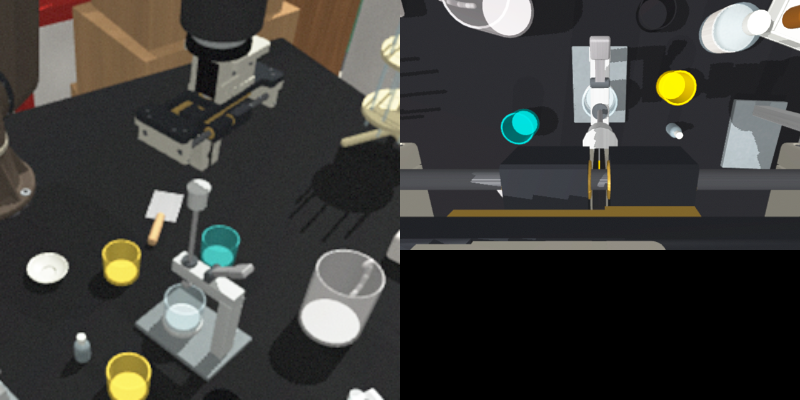

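The gripper is centred over the knob, which shows in the wrist view at about (600,137) with the fingers at (599,180). The wide side of the body lies across the gauge, as I wanted. Lowering onto the cap, then down in measured steps.

>>> send_rows(motion=[{"offset": [0,0,1.5],"turn": 0},{"offset": [0,0,2.8],"turn": 0},{"offset": [0,0,3.2],"turn": 0},{"offset": [0,0,3.5],"turn": 0},{"offset": [0,0,3.8],"turn": 0},{"offset": [0,0,4.1],"turn": 0},{"offset": [0,0,4.4],"turn": 0},{"offset": [0,0,4.7],"turn": 0}])

```text
t: 3.0
eef_pos: [0.5388, 0.1935, 0.488]
ee_rot: [-3.141, -0.001, 0.316]
force: [-1.3, 1.4, 2.7]
width: 0.0003
```

```bash
python3 - <<'E'
from h import *
s=get_state(); print(s["t"],s["eef_pos"],s["force"],s["moment"])
E
```

```text
3.0 [0.53879614 0.1934834  0.48800181] [-1.28490066  1.35394412  2.70982553] [ 0.55669103  0.46424151 -0.05045342]
```

>>> send_rows(motion=[{"offset": [0,0,0.8],"turn": 0},{"offset": [0,0,1.6],"turn": 0},{"offset": [0,0,2.4],"turn": 0},{"offset": [0,0,3.2],"turn": 0},{"offset": [0,0,4.0],"turn": 0},{"offset": [0,0,4.8],"turn": 0},{"offset": [0,0,5.4],"turn": 0},{"offset": [0,0,5.9],"turn": 0}])

```text
t: 3.8
eef_pos: [0.5389, 0.1933, 0.428]
ee_rot: [3.141, 0.0, 0.316]
force: [1.3, 1.0, 3.6]
width: 0.0003
```

>>> send_rows(motion=[{"offset": [0,0,0.2],"turn": 0},{"offset": [0,0,0.4],"turn": 0},{"offset": [0,0,0.6],"turn": 0},{"offset": [0,0,0.8],"turn": 0}])

```text
t: 4.2
eef_pos: [0.5387, 0.1932, 0.4206]
ee_rot: [3.141, 0.0, 0.316]
force: [0.0, 0.6, 3.2]
width: 0.0004
```

```bash
python3 - <<'E'
from h import *
s=get_state(); print(s["t"],s["eef_pos"],s["force"],s["moment"])
f=grab_frame("scene"); cv2.imwrite("pics/3.png",cv2.resize(f["frame"][80:250,310:440],(520,600) if 0 else (458,600),interpolation=2))
W=cloud(f)[80:250,310:440].reshape(-1,3)
r=np.hypot(W[:,0]-.539,W[:,1]-.193)
m=W[(r<.035)&(W[:,2]>.17)&(W[:,2]<.30)]
h,e=np.histogram(m[:,2],np.arange(.17,.3,.004)); print([(float(a.round(3)),int(b)) for a,b in zip(e,h)])
E
```

```text
4.2 [0.53868547 0.19318194 0.42061241] [0.01794935 0.61260204 3.18152053] [ 0.06835048 -0.11827887  0.02630462]
[(0.17, 33), (0.174, 3), (0.178, 6), (0.182, 1), (0.186, 6), (0.19, 3), (0.194, 2), (0.198, 1), (0.202, 0), (0.206, 5), (0.21, 16), (0.214, 14), (0.218, 13), (0.222, 15), (0.226, 12), (0.23, 17), (0.234, 4), (0.238, 29), (0.242, 17), (0.246, 17), (0.25, 21), (0.254, 22), (0.258, 23), (0.262, 17), (0.266, 18), (0.27, 11), (0.274, 10), (0.278, 9), (0.282, 5), (0.286, 2), (0.29, 0), (0.294, 0)]
```

View pics/3.png

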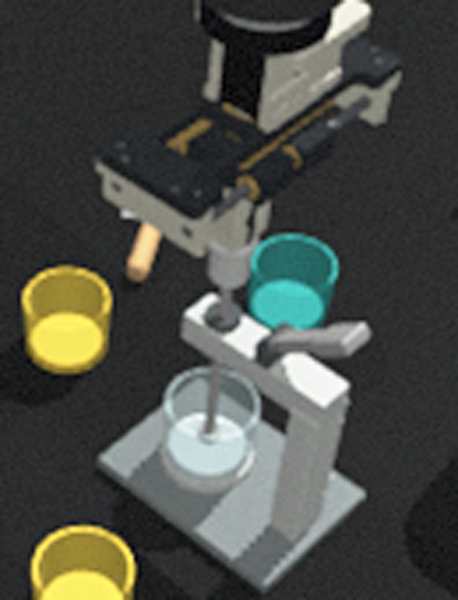

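The foot is inside the jar, about 11 mm above its bottom by my estimate. Creeping from here.

>>> send_rows(motion=[{"offset": [0,0,0.15],"turn": 0},{"offset": [0,0,0.3],"turn": 0},{"offset": [0,0,0.45],"turn": 0}])

```text
t: 4.55
eef_pos: [0.5387, 0.1932, 0.416]
ee_rot: [3.141, 0.0, 0.316]
force: [-0.3, -0.2, 3.2]
width: 0.0006
```

>>> send_rows(motion=[{"offset": [0,0,0.1],"turn": 0},{"offset": [0,0,0.2],"turn": 0}])

```text
t: 4.75
eef_pos: [0.5387, 0.1932, 0.414]
ee_rot: [3.141, 0.0, 0.316]
force: [0.4, -1.0, 2.5]
width: 0.0003
```

>>> send_rows(motion=[{"offset": [0,0,0.1],"turn": 0}])

```text
t: 4.85
eef_pos: [0.5387, 0.1932, 0.413]
ee_rot: [3.141, 0.0, 0.316]
force: [0.0, -2.4, 2.4]
width: 0.0003
```

>>> send_rows(motion=[{"offset": [0,0,0.1],"turn": 0}])

```text
t: 4.95
eef_pos: [0.5387, 0.1932, 0.412]
ee_rot: [3.141, 0.0, 0.316]
force: [-0.2, -0.8, 2.8]
width: 0.0004
```

>>> send_rows(motion=[{"offset": [0,0,0.05],"turn": 0},{"offset": [0,0,0.1],"turn": 0}])

```text
t: 5.15
eef_pos: [0.5387, 0.1932, 0.4111]
ee_rot: [3.141, 0.0, 0.316]
force: [-0.7, -2.1, 3.3]
width: 0.0007
```

>>> send_rows(motion=[{"offset": [0,0,0.05],"turn": 0},{"offset": [0,0,0.05],"turn": 0}])

```text
t: 5.35
eef_pos: [0.5387, 0.1933, 0.4105]
ee_rot: [3.142, 0.0, 0.316]
force: [-0.3, -1.2, 1.4]
width: 0.0005
```

>>> send_rows(motion=[{"offset": [0,0,0.05],"turn": 0},{"offset": [0,0,0.05],"turn": 0}])

```text
t: 5.55
eef_pos: [0.5387, 0.1933, 0.41]
ee_rot: [-3.142, 0.0, 0.316]
force: [-0.4, -1.2, 1.5]
width: 0.0003
```

>>> send_rows(motion=[{"offset": [0,0,0.05],"turn": 0},{"offset": [0,0,0.05],"turn": 0}])

```text
t: 5.75
eef_pos: [0.5388, 0.1933, 0.4096]
ee_rot: [3.142, 0.0, 0.316]
force: [-0.9, -1.2, 3.6]
width: 0.0004
```

>>> send_rows(motion=[{"offset": [0,0,0.05],"turn": 0},{"offset": [0,0,0.05],"turn": 0}])

```text
t: 5.95
eef_pos: [0.5387, 0.1933, 0.4096]
ee_rot: [3.142, -0.0, 0.316]
force: [-3.5, -0.9, 5.6]
width: 0.0002
```

>>> send_rows(motion=[{"offset": [0,0,0.05],"turn": 0},{"offset": [0,0,0.05],"turn": 0}])

```text
t: 6.15
eef_pos: [0.5387, 0.1933, 0.4096]
ee_rot: [3.142, -0.001, 0.316]
force: [-3.9, -1.8, 8.7]
width: 0.0002
```

The TCP stalled at 0.4096 while the force rose to 9 N, so the probe is in contact. The tip works out at about 0.0276, against 0.0275 predicted. Lifting off and moving above the paddle.

>>> send_rows(motion=[{"offset": [0,0,-0.5],"turn": 0},{"offset": [0,0,-2],"turn": 0},{"offset": [0,0,-5],"turn": 0},{"offset": [3,0,-5],"turn": 0},{"offset": [6.5,0,-5],"turn": 0},{"offset": [10.2,0,-5],"turn": 0},{"offset": [10.2,0,-5],"turn": 0}])

```text
t: 6.85
eef_pos: [0.6389, 0.2265, 0.4559]
ee_rot: [3.141, 0.002, 0.316]
force: [-1.0, -0.0, 0.0]
width: 0.0002
```

```bash
python3 - <<'E'
from h import *
s=get_state(); print(s["t"],s["eef_pos"],s["force"],s["moment"])
f=grab_frame("scene"); g=grab_frame("top")
cv2.imwrite("pics/4.png",np.hstack([cv2.resize(f["frame"][80:250,310:440],(382,500),interpolation=2),cv2.resize(g["frame"][130:240,220:310],(409,500),interpolation=2)]))
c=np.array([.5387,.1932]); ux=np.array([np.cos(.316),np.sin(.316)]);uy=np.array([-ux[1],ux[0]])
for n,F in(("s",f),("t",g)):
    W=cloud(F).reshape(-1,3); d=W[:,:2]-c; x=d@ux;y=d@uy
    m=(np.hypot(x,y)<.025)&(W[:,2]>.18)&(W[:,2]<.26); 
    if m.sum(): zt=np.percentile(W[m,2],97);k=m&(W[:,2]>zt-.005);print(n,"cap",m.sum(),zt,np.median(W[k],0))
    m=(x>.06)&(x<.13)&(abs(y)<.03)&(W[:,2]>.18)&(W[:,2]<.245)
    if m.sum()>5: print(" lever",m.sum(),"x",np.percentile(x[m],[2,50,98]).round(3),"y",np.percentile(y[m],[2,50,98]).round(3),"z",np.percentile(W[m,2],[2,50,98]).round(3))
E
```

```text
6.85 [0.63889117 0.22648143 0.45593194] [-1.01316132 -0.04092842  0.03833548] [-0.04114113 -0.01778803  0.06397149]
s cap 226 0.23194805639268154 [0.54162103 0.19382418 0.23038085]
 lever 177 x [0.062 0.092 0.109] y [-0.013 -0.006  0.011] z [0.186 0.214 0.226]
t cap 175 0.2341630471934612 [0.53587978 0.19333543 0.23172784]
 lever 191 x [0.061 0.085 0.103] y [-0.012  0.     0.012] z [0.195 0.215 0.227]
```

View pics/4.png

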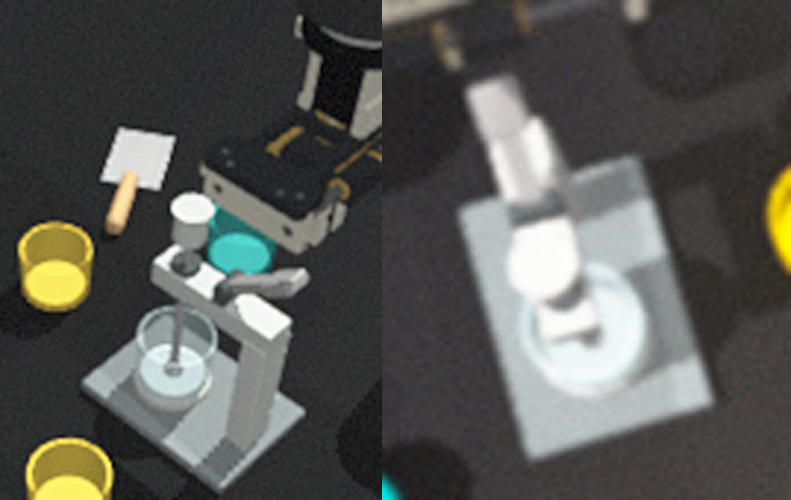

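The cap stayed at 0.232 after release. The paddle is under the fingers, with its upper edge at z≈0.227. Pressing it down.

>>> send_rows(motion=[{"offset": [-0.4,0,2],"turn": 0},{"offset": [-0.4,0,4],"turn": 0},{"offset": [-0.4,0,4.6],"turn": 0},{"offset": [-0.4,0,5.2],"turn": 0},{"offset": [-0.4,0,5.8],"turn": 0},{"offset": [-0.4,0,6.4],"turn": 0},{"offset": [-0.4,0,7],"turn": 0}])

```text
t: 7.65
eef_pos: [0.6333, 0.2244, 0.3916]
ee_rot: [-3.141, -0.008, 0.317]
force: [3.4, 0.9, 3.8]
width: 0.0003
```

>>> send_rows(motion=[{"offset": [0,0,0.5],"turn": 0},{"offset": [0,0,1.0],"turn": 0},{"offset": [0,0,1.5],"turn": 0},{"offset": [0,0,2.0],"turn": 0}])

```text
t: 8.05
eef_pos: [0.6319, 0.2238, 0.3683]
ee_rot: [3.142, -0.0, 0.316]
force: [2.5, 0.7, 1.8]
width: 0.0006
```

>>> send_rows(motion=[{"offset": [0,0,0.2],"turn": 0},{"offset": [0,0,0.4],"turn": 0}])

```text
t: 8.25
eef_pos: [0.632, 0.2238, 0.3644]
ee_rot: [3.141, 0.0, 0.316]
force: [2.0, -0.2, 2.2]
width: 0.0005
```

>>> send_rows(motion=[{"offset": [0,0,0.1],"turn": 0},{"offset": [0,0,0.1],"turn": 0}])

```text
t: 8.45
eef_pos: [0.6318, 0.2238, 0.3634]
ee_rot: [3.142, 0.001, 0.316]
force: [1.0, 0.3, 1.5]
width: 0.0002
```

>>> send_rows(motion=[{"offset": [0,0,0.1],"turn": 0},{"offset": [0,0,0.1],"turn": 0}])

```text
t: 8.65
eef_pos: [0.6319, 0.2238, 0.3626]
ee_rot: [3.142, 0.0, 0.316]
force: [1.3, 0.2, 1.4]
width: 0.0004
```

>>> send_rows(motion=[{"offset": [0,0,0.1],"turn": 0},{"offset": [0,0,0.1],"turn": 0}])

```text
t: 8.85
eef_pos: [0.6319, 0.2238, 0.3616]
ee_rot: [3.142, -0.0, 0.316]
force: [1.7, 0.3, 1.7]
width: 0.0005
```

>>> send_rows(motion=[{"offset": [0,0,0.1],"turn": 0},{"offset": [0,0,0.1],"turn": 0}])

```text
t: 9.05
eef_pos: [0.632, 0.2238, 0.3606]
ee_rot: [3.142, -0.0, 0.316]
force: [1.8, -0.1, 0.5]
width: 0.0006
```

>>> send_rows(motion=[{"offset": [0,0,0.1],"turn": 0},{"offset": [0,0,0.1],"turn": 0}])

```text
t: 9.25
eef_pos: [0.632, 0.2238, 0.3603]
ee_rot: [3.142, -0.001, 0.316]
force: [-0.3, 0.4, 5.3]
width: 0.0004
```

>>> send_rows(motion=[{"offset": [0,0,0.1],"turn": 0},{"offset": [0,0,0.1],"turn": 0}])

```text
t: 9.45
eef_pos: [0.6319, 0.2238, 0.3601]
ee_rot: [3.141, -0.001, 0.317]
force: [-2.1, -0.6, 9.5]
width: 0.0005
```

>>> send_rows(motion=[{"offset": [0,0,0.1],"turn": 0},{"offset": [0,0,0.1],"turn": 0}])

```text
t: 9.65
eef_pos: [0.6318, 0.2238, 0.36]
ee_rot: [3.141, -0.002, 0.317]
force: [-3.7, -0.3, 14.8]
width: 0.0009
```

The paddle is on its stop: the tip is at 0.182 and the force is 15 N. Retreating straight up and checking.

>>> send_rows(motion=[{"offset": [0,0,-0.5],"turn": 0},{"offset": [0,0,-2],"turn": 0},{"offset": [0,0,-6],"turn": 0},{"offset": [0,0,-10],"turn": 0},{"offset": [4,0,-12],"turn": 0},{"offset": [8,0,-12],"turn": 0},{"offset": [8,0,-12],"turn": 0}])

```text
t: 10.35
eef_pos: [0.7108, 0.2498, 0.474]
ee_rot: [3.141, 0.004, 0.315]
force: [1.1, 0.2, -2.0]
width: 0.0003
```

```bash
python3 - <<'E'
from h import *
s=get_state(); print(s["t"],s["eef_pos"],s["force"],s["moment"])
f=grab_frame("scene"); g=grab_frame("top")
cv2.imwrite("pics/5.png",np.hstack([cv2.resize(f["frame"][80:250,310:440],(382,500),interpolation=2),cv2.resize(g["frame"][130:240,220:310],(409,500),interpolation=2)]))
c=np.array([.5387,.1932]); ux=np.array([np.cos(.316),np.sin(.316)]);uy=np.array([-ux[1],ux[0]])
for n,F in(("s",f),("t",g)):
    W=cloud(F).reshape(-1,3); d=W[:,:2]-c; x=d@ux;y=d@uy
    m=(np.hypot(x,y)<.025)&(W[:,2]>.18)&(W[:,2]<.26)
    if m.sum(): print(n,"cap",m.sum(),np.percentile(W[m,2],97))
    m=(x>.092)&(x<.13)&(abs(y)<.012)&(W[:,2]>.17)&(W[:,2]<.245)
    if m.sum()>5: print(" pad",m.sum(),"x",np.percentile(x[m],[2,50,98]).round(3),"z",np.percentile(W[m,2],[2,50,98]).round(4),"slope",np.polyfit(x[m],W[m,2],1))
    m=(np.hypot(x,y)<.05)&(W[:,2]>.068)&(W[:,2]<.085); print(" rim",np.median(W[m],0) if m.sum() else 0)
E
```

```text
10.35 [0.71083005 0.24981179 0.4740365 ] [ 1.07394977  0.19075941 -2.0167472 ] [ 0.00681142  0.00968944 -0.07886612]
s cap 226 0.2321158182434938
 pad 123 x [0.094 0.11  0.123] z [0.1732 0.1808 0.1833] slope [-0.09698648  0.19091737]
 rim [0.54404926 0.19091498 0.07397732]
t cap 174 0.2342555709339501
 pad 97 x [0.092 0.104 0.117] z [0.1786 0.1824 0.1857] slope [0.02013517 0.18001766]
 rim [0.52836249 0.18365498 0.07536355]
```

View pics/5.png

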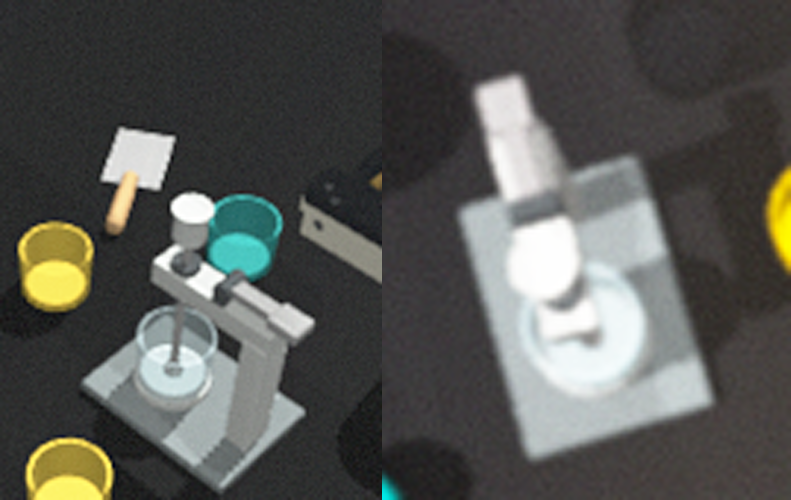

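The lever is flat with its paddle at z≈0.182, the cap is still at 0.232 with the foot on the jar bottom, and the jar hasn't moved. The robot is clear of everything.

```bash
python3 -c "
from station import *
print(job_done())"
```

```text
the job is handed in; nothing more can be done
None
```

The jar's depth is measured and the reading is locked. I handed the job in at about 10.5 s on the robot's clock, well under the 42 s limit.

- **Probe:** I pushed the knob of the jar gauge down with the closed fingertips, creeping the last few millimetres. It stopped with the tip at z ≈ 0.0276 m, against about 0.0275 m predicted from the jar images. The contact force reached about 9 N before I lifted off.
- **Lock lever:** I then pressed the paddle down onto its stop. The fingertips ended at z = 0.182 m with about 15 N.
- **Last checks:** After I backed the arm away, the paddle was flat at about 0.181–0.182 m, which matches the 0.182 m specified. The knob cap read the same as right after contact (0.232 m in the scene camera, 0.234 m in the top camera). The jar looked unmoved.
- **Not checked:** I sent no move towards the spare gauge or the coloured look-alikes. I did not take a separate closing measurement of the spare gauge.
- **Disagreements:** The two cameras differ by 2 mm on cap height. The scene camera showed a small slope across the paddle that the top camera did not. I put both down to camera calibration and depth noise at the paddle's edges.

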